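Hang the nozzle basket to dry

ROBOT

A 6-joint arm with a two-finger parallel gripper is mounted at the origin on the work surface. World frame = base frame: x ahead of the robot, y to its left, z up, the work surface at z = 0. Lengths are in m, angles in rad, forces in N, time in s.
With the tool pointing down it reaches from about 0.35 to 0.925 m from the base axis. Payload 6.4 kg.
Tool frame: the origin (TCP) lies at the very end of the fingers, on their centre line; the grasp point (between the pads) lies 19 mm behind it; z points along the fingers, y is the line along which they close (so a half turn about z gives the same grasp; the last joint's range is limited). The gripper opens to 94 mm and grips with 3 to 60 N. Pads are 16 mm wide; open, the fingers measure 119 mm over their backs; the gripper's body (75 mm by 177 mm) begins 78 mm behind the grasp point.
Start: joints at [-1.314, 0.245, 1.558, -0, 1.339, -0.174], TCP at [0.271, -0.591, 0.205] pointing down, gripper open.
Joint ranges: [-3.13, 3.13], [-1.02, 2.26], [0.13, 2.54], [-0.95, 4.09], [0.21, 2.88], [-2.74, 2.74]. Speed limits (rad/s): [2.57, 2.57, 3.14, 3.14, 3.14, 3.14].

INTERFACE

Orientations are given as a 3x3 rotation matrix whose columns are the frame's x, y, z axes.
In Python, from station import read_state, grab_frame, camera_params, finish_job gives the robot as it stands. The module is installed in compiled form; this text tells all that it offers.
- The arm moves only by the shell command python3 -m crank 'ROWS' [FORCE]. ROWS is JSON, one flat list of numbers, 5 for each row, row after row: the opening, from 0 (shut) to 1 (fully open), then the shift along the tool's x, y, z in cm, then the turn about the tool's z in degrees. A call has 1 to 5 rows; each row shifts and turns the commanded pose from where the row before left it, along the tool's axes as they then stand; what a row does not reach is not made up. A row lasts 1/8 s, in which the tool goes at most 62.5 mm and 10.7 degrees, less where a joint would pass 70% of its speed; a pose out of reach is approached as far as the arm can. A call is refused whole if a number of a shift passes 6.25 or a number of a turn 10.7, either way. A call with a gripper value outside its range is refused whole. The fingers move at their own pace and stop on an object; FORCE is the grip in N (left out, the last holds). Time passes only in rows, so rows that do not move let the fingers close. It gives the time, the measured TCP pose, the force, the opening and the grip force at its end, in the units of the state.
- read_state(): the state, without advancing time (a new reading comes with each control period).
- grab_frame(name): name is "side" or "top"; returns the picture (384x512x3 uint8, red, green, blue); there is no depth.
- camera_params(name): a dict with "K" (3x3 intrinsics, pixels), "k1" (the pictures are not rectified: a ray, as slopes to the right and down, at radius r is drawn at 1 + k1 r^2 times it, then the intrinsics apply), "R" (3x3) and "t" (3): a world point X has camera coordinates R X + t. Camera axes: x right, y down, z forward; pixel columns grow to the right and rows downward; lengths in m; the calibration is good to about 2 mm. A picture is of the moment at which its call begins. camera_params takes no time and is no camera call.
- finish_job(): hands the job in; it is judged then, once.
The state is a dict: "clock": time; "qpos": joint angles; "dq": joint speeds; "tau": joint torques, N m; "tcp_pos": TCP position; "eef_rot": TCP orientation; "ft_force": force on the tool from outside, world axes, zero at the start; "wrist_torque": the same for the moment, N m; "gripper_width": finger opening in m; "grip_force": force on a finger pad.
Only numpy, scipy, OpenCV 4.12 (cv2) and the standard library are available. Lean on these libraries where they do the work, as an engineer would, in place of code of your own. Each camera call takes 0.05 s, during which the arm holds its last target. There are 200 camera calls.

TASK

The piping nozzles in the steriliser case are done: swing the orange latch lever out until it is fully clear of the lid, open the lid all the way so that it stands open by itself, then lift the basket out by its blue handle and hang it by that handle on the hook of the drying stand. Leave the lid open and the basket hanging still and free on the hook, keep the basket upright all the time, and do not disturb the other things on the table.

Things in the scene. Friction and masses are not known exactly. Their poses are not given: they have to be found in the camera images.
- case: White steriliser case fixed to the table: open box 170 (x) by 220 (y) by 125 high, walls and floor 6; origin at the centre of its underside, z up. Front (away from the hinge) is -x; the latch is outside its -y wall. A clear lid 8 thick lies on the rim (its top 133.5 above the table), overhanging the front by 12.
- latch (a joint): Orange latch lever's angle (rad), a flat arm turning level on a vertical pin. 0: points to case +y, across the lid, holding it shut. Grows as the arm swings to the case's front (counterclockwise from above); 1.57: points to case -x, beside the lid. Stop 1.8. Starts at 0 to 0.25; clear of the lid above 1.45. Under 1 N at the knob; stays where left.
- latch_knob (a point): Middle height to grip on the upright round orange knob at the latch's free end: 20 across, 32 tall (top 10.5 above this point, foot on the arm 21.5 below it), 62 from the pin's axis. The point is 168 above the table.
- latch_hinge (a point): Point on the latch's vertical pin, at the same height as latch_knob. The pin is 128 from the case's middle to its -y side and 20 in front of the middle.
- lid (a joint): Angle of the lid (rad): 0 closed, grows as it opens upward and away from the front; 1.57 upright, stop at 1.9. Stiff hinge: it stays where it is left, and takes about 5 N at its handle to raise. Cannot rise while the latch arm is over it.
- lid_handle (a point): Grip point of the blue upright knob on the lid near its front edge: 24 wide along case y, 18 along case x, 36 tall. The point is 24 above the lid's top, 12 below the knob's top, 145 from the hinge line along the lid, 32 above the lid's underside. Pinched on its two y faces, it can turn between the fingers as the lid rises.
- lid_hinge (a point): Middle of the lid's hinge line, at the top of the case's +x wall, 125.5 above the table; the line runs along case y. The lid reaches 182 from it.
- basket: Loose steel basket 110 (x) x 90, 45 high, nozzles fixed in it, 0.24-0.4 kg, on the case's floor; origin: centre of underside. Stiff blue arched handle along basket x: posts 8 thick at x = +-51, joined by a level strip 110 long (x), 10 thick (y), 20 tall, underside 92 and top 112 above the origin; window under it 47 high, 94 wide. Grip only the strip's top 13, so the hook fits under it.
- basket_bar (a point): Centre of the basket's handle strip, 102 above the basket's origin (10 above the strip's underside). Carried fast, the basket swings about the fingers; hung, it may rock on the hook for a second or two.
- stand: Drying stand fixed to the table: white base 180 x 150 x 12, steel post 24 square, 200 high, 95 to +x of the origin. From the post a level flat hook arm, 44 wide, 10 thick, top 195 high, points to stand -x, 134 free; its red end (51 to 59 to -x of the origin) turns up to a tip 210 high, 15 above the arm's top. Origin: on the table under the place to hang.
- hook_seat (a point): Where the handle should rest: on the middle of the hook arm's top, 195 above the table, above the stand's origin; the handle may rest anywhere between upturned tip and post.
- bowl: Bystander, leave alone: steel mixing bowl, 170 across, 75 high. Origin at the centre of its underside.
- jar: Bystander, leave alone: amber glass jar, 76 across, 130 high. Origin at the centre of its underside.
- rolling_pin: Bystander, leave alone: wooden rolling pin, 48 thick, 310 long with its red grips. Origin at the centre of its underside.
- scraper: Bystander, leave alone: spatula lying flat. Origin at the centre of its underside.
- pastry_brush: Bystander, leave alone: pastry brush lying flat. Origin at the centre of its underside.
- cake_ring: Bystander, leave alone: open steel ring, 80 across, 45 high. Origin at the centre of its underside.
- cup: Bystander, leave alone: blue cup, 72 across, 85 high. Origin at the centre of its underside.
Things that resemble listed ones, but are neither listed nor needed, are in the scene too. Leave any yellow look-alike of the stand alone.

How it is judged:
On the way, in this order (a step that is already met when the one before it is completed fails the run):
1. the latch lever is swung clear of the lid (80 degrees or more) (value of joint latch above 1.4 rad), for 0.1 s.
2. the lid stands open (80 degrees or more) (value of joint lid above 1.4 rad), for 0.1 s.
At the end, for the whole second after the job is handed in: The lid is open by 80 degrees or more. The basket hangs by its handle on the hook arm between tip and post: the strip's centre within 35 mm of the arm's middle line and 190 to 220 mm high, carried by the stand, tilted under 26 degrees, at rest (under 100 mm/s and 1 rad/s) (value of joint lid above 1.4 rad and x of basket_bar in the frame of stand between -0.045 and 0.08 m and y of basket_bar in the frame of stand between -0.035 and 0.035 m and z of basket_bar in the frame of stand between 0.19 and 0.22 m and contact force between basket and stand above 1 N and angle between basket's own z axis and vertical below 0.45 rad and linear speed of basket below 0.1 m/s and angular speed of basket below 1 rad/s); the robot touches nothing.
It fails at once if the basket is tipped by more than 45 degrees (angle between basket's own z axis and vertical above 0.79 rad).
It fails at once if one of the other things on the table is moved by more than 30 mm (distance of any of bowl, jar, rolling_pin, scraper, pastry_brush, cake_ring, cup from where it was at the start of the episode above 0.03 m).
It also fails if it takes over 72 s, if anything falls off the work surface, if the arm or the gripper's body presses on something with over 40 N, if the wrist force passes 120 N, or if a joint passes its speed limit or range.

## Working session

There is one attempt and no reset: what is moved stays moved. The work goes in short steps, Python scripts to look and compute and a shell command to move; the robot and the scene stay as the last step left them, time stands still between calls to the robot, and variables do not carry over. Pictures are saved under pics/ and viewed, at most 10 in all, crops included, and the job is handed in when it is done.

```bash
mkdir -p pics
python3 - <<'E'
from station import *
import cv2,numpy as np
for n in("side","top"):
    cv2.imwrite(f"pics/{n}0.png",cv2.resize(grab_frame(n)[:,:,::-1],(800,600),interpolation=cv2.INTER_CUBIC))
    p=camera_params(n);print(n,{k:np.round(v,4).tolist() for k,v in p.items()}, np.round(-np.array(p["R"]).T@p["t"],3))
s=read_state();print(s["eef_rot"],s["tcp_pos"],s["clock"])
E
```

```text
side {'K': [[382.3572, 0.0, 255.6658], [0.0, 382.3572, 187.0878], [0.0, 0.0, 1.0]], 'k1': 0.0431, 'R': [[-0.9508, -0.3097, -0.0128], [-0.2178, 0.6969, -0.6833], [0.2205, -0.6469, -0.73]], 't': [0.4396, 0.2148, 1.3434]} [0.168 0.855 1.133]
top {'K': [[403.3054, 0.0, 259.6269], [0.0, 403.3054, 192.6233], [0.0, 0.0, 1.0]], 'k1': -0.1474, 'R': [[0.008, -0.9998, 0.0167], [-0.9964, -0.0093, -0.0845], [0.0846, -0.016, -0.9963]], 't': [-0.0099, 0.487, 1.557]} [0.354 0.02  1.593]
[[ 9.08649655e-01  4.17559118e-01 -4.32827975e-04]
 [ 4.17559234e-01 -9.08648188e-01  1.66030188e-03]
 [ 2.99985830e-04 -1.68936404e-03 -9.99998528e-01]] [ 0.27128809 -0.59008109  0.2044558 ] 0.1
```

View pics/top0.png

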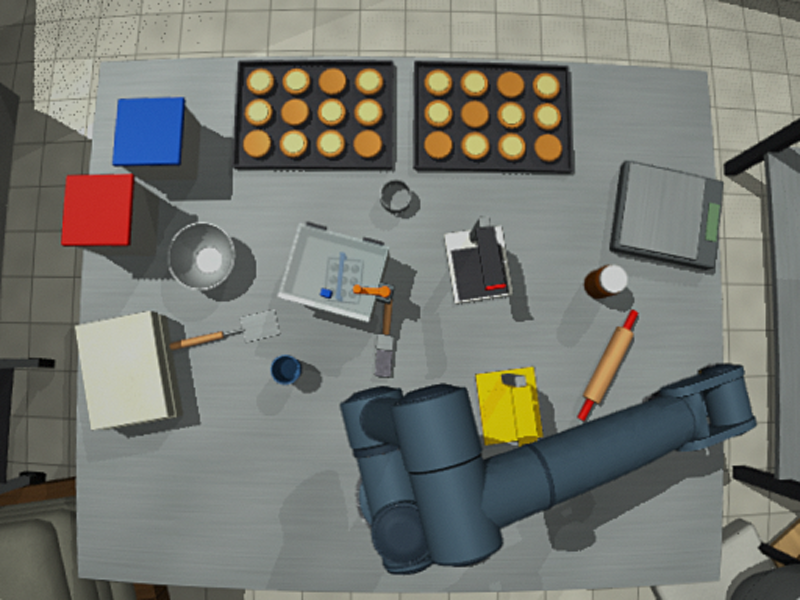

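View pics/side0.png

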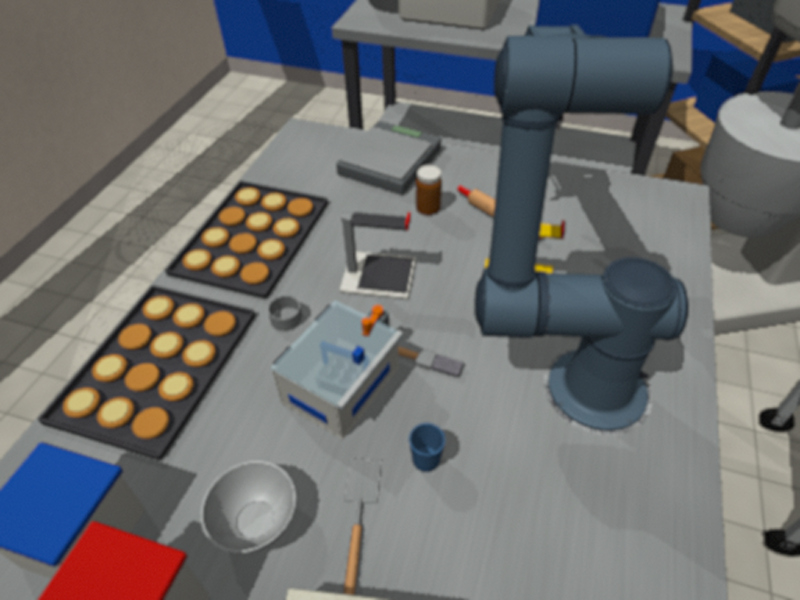

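The top picture shows the case at (335,270), with the latch at (357–388,291), the blue lid knob at (326,293), the basket handle at (343,275) and the white stand at (478,265) with its hook end at (495,287).

Candidates for the target are:
- **Stand:** the white one with red tip at top (478,265), or the yellow look-alike at top (510,405). I choose the white one.
- **Latch:** the orange lever at (372,291), or the orange-brown brush handle at (387,318). I choose the lever.
- **Blue parts:** lid knob (326,293), basket strip (343,275), cup (287,369).

I'll check the choice in one close crop.

Run:
```python
from station import *
import cv2,numpy as np
T=grab_frame("top")[:,:,::-1];S=grab_frame("side")[:,:,::-1]
c=np.zeros((600,800,3),np.uint8)
def put(I,u,v,w,h,x,y,s): c[y:y+h*s,x:x+w*s]=cv2.resize(I[v:v+h,u:u+w],None,fx=s,fy=s,interpolation=cv2.INTER_CUBIC)
put(T,177,140,80,70,0,0,5);put(S,172,190,80,70,400,0,5)
put(T,270,138,80,62,0,352,4);put(S,210,132,80,62,400,352,4)
cv2.imwrite("pics/c1.png",c)
```

```text
(no output)
```

View pics/c1.png

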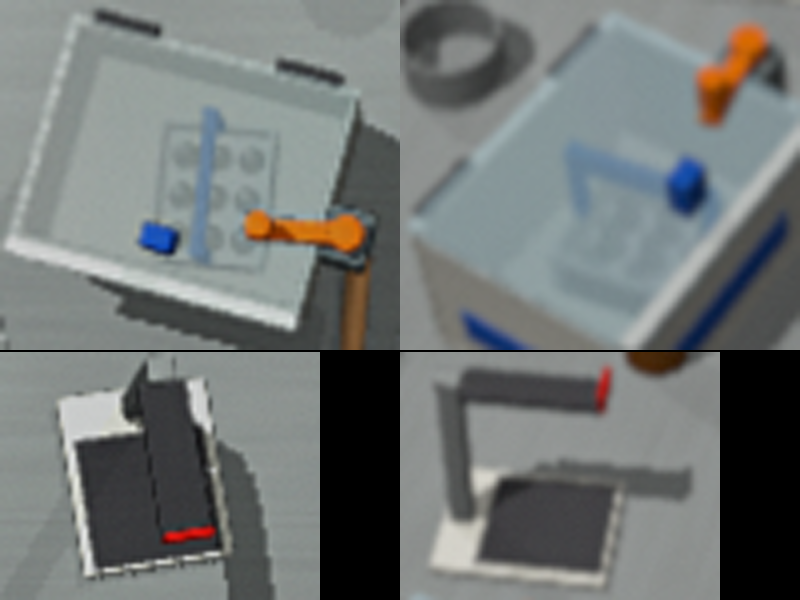

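Top left: orange latch knob (257,222) with pin (347,232), blue lid knob (160,236), basket strip (210,112)–(200,255). Top right (side view): latch knob (712,75), lid knob (690,172). Bottom: the white stand, with its red hook end at (188,534) in the top view and (604,375) in the side view, so the choice is right.

```bash
cat > h.py <<'E'
from station import *
import numpy as np
from scipy.optimize import least_squares
C={n:camera_params(n) for n in("side","top")}
def proj(n,X):
    p=C[n];c=np.array(p["R"])@X+np.array(p["t"]);s=c[:2]/c[2];s=s*(1+p["k1"]*(s@s));K=np.array(p["K"]);return K[:2,:2]@s+K[:2,2]
def W(q,P):
    c,s=np.cos(q[2]),np.sin(q[2]);return np.array([q[0]+c*P[0]-s*P[1],q[1]+s*P[0]+c*P[1],P[2]])
def tri(obs):  # [(cam,px)]
    return least_squares(lambda X:np.concatenate([proj(n,X)-u for n,u in obs]),[.6,0,.15]).x
def fit(f,obs,x0):  # f(q)->list of points
    r=least_squares(lambda q:np.concatenate([proj(n,P)-u for (n,u),P in zip(obs,f(q))]),x0,loss='soft_l1');return r.x,r.fun
def show(n,r): print(n,np.round(r[0],4).tolist(),'res',np.round(r[1],1).tolist())
E
python3 - <<'E'
from h import *
ct=lambda x,y:("top",np.array([177+(x+.5)/5-.5,140+(y+.5)/5-.5]))
cs=lambda x,y:("side",np.array([172+(x-400+.5)/5-.5,190+(y+.5)/5-.5]))
st=lambda x,y:("top",np.array([270+(x+.5)/4-.5,138+(y-352+.5)/4-.5]))
ss=lambda x,y:("side",np.array([210+(x-400+.5)/4-.5,132+(y-352+.5)/4-.5]))
def f(q):
    a=np.pi/2+q[3];k=[-.02+.062*np.cos(a),-.128+.062*np.sin(a),.1785]
    return [W(q,p) for p in (k,k,[-.02,-.128,q[4]],[-.02,-.128,q[4]],[-.06,0,.1695],[-.06,0,.1695],[.085,.11,.1335],[.085,-.11,.1335],[.085,.11,.1335],[-.085,.11,.1335])]
r=fit(f,[ct(257,220),cs(712,75),ct(347,232),cs(748,42),ct(160,236),cs(690,168),ct(78,15),ct(358,95),cs(412,228),cs(412+200,14)][:8],[.6,.05,-.2,.1,.15]);show("case",r)
q=r[0];print([np.round(W(q,p),4).tolist() for p in([-.06,0,.1575],[.085,0,.1255])],"knob",f(q)[0],"pin",f(q)[2])
g=lambda q:[W(q,p) for p in ([.051,0,.118],[-.051,0,.118],[.051,0,.118])]
show("basket",fit(g,[ct(210,115),ct(200,252),cs(573,150)],[.6,.05,-.1]))
# stand: q plus base front x
def h(q):
    return [W(q,p) for p in ([-.055,0,.21],[-.055,0,.21],[-.055,.022,.21],[-.055,-.022,.21],[q[3],.075,.012],[q[3],-.075,.012],[q[3]+.18,.075,.012],[q[3]+.18,-.075,.012],[q[3],-.075,.012],[q[3],.075,.012],[.083,.022,.195])]
show("stand",fit(h,[st(188,532),ss(605,375),st(163,538),st(214,528),st(88,577),st(230,552),st(58,400),st(205,378),ss(625,488),ss(606,585),st(140,395)],[.6,-.2,0.1,-.08]))
E
```

```text
case [0.5498, 0.1633, -0.2563, 0.1882, 0.1464] res [0.6, 0.7, -0.6, 0.0, 0.3, 0.5, 0.1, -0.1, -0.2, 0.5, -0.9, 0.6, -0.6, 0.0, 1.0, -0.5]
[[0.4918, 0.1785, 0.1575], [0.632, 0.1417, 0.1255]] knob [0.50222438 0.1063861  0.1785    ] pin [0.49800432 0.04452989 0.14644378]
basket [0.5376, 0.1512, -0.0549] res [0.0, 0.1, -0.0, 0.1, -0.2, -0.1]
stand [0.5601, -0.193, 0.1578, -0.0656] res [0.5, 0.5, -0.3, 1.8, 0.5, -0.0, 0.2, 0.6, -0.7, 0.1, 1.0, 0.8, -0.3, -0.2, -0.2, 0.1, -0.1, -1.4, -0.5, 0.0, -0.6, -2.3]
```

```bash
cat >> h.py <<'E'
def rem(x,y,z,tdeg=None):
    s=read_state();R=np.array(s["eef_rot"]);p=np.array(s["tcp_pos"])
    t=np.degrees(np.arctan2(R[1,0],R[0,0]));d=R.T@(np.array([x,y,z])-p)*100
    turn=None if tdeg is None else round((t-tdeg+180)%360-180,2)
    print("clk",round(s["clock"],2),"tcp",np.round(p,4).tolist(),"t",round(t,1),"| tool cm",np.round(d,2).tolist(),"turn",turn,"| F",np.round(s["ft_force"],1).tolist(),"w",round(s["gripper_width"],4),"g",round(s["grip_force"],1),"q",np.round(s["qpos"],2).tolist())
E
python3 -m crank '[0.6,0,0,-5,0, 0.6,0,0,-5,0, 0.6,3.34,-3.57,0,0, 0.6,3.34,-3.57,0,0, 0.6,3.34,-3.57,0,0]'
python3 -m crank '[0.6,3.34,-3.57,0,0, 0.6,3.34,-3.57,0,0, 0.6,3.34,-3.57,0,0, 0.6,3.34,-3.57,0,0, 0.6,3.34,-3.57,0,0]'
python3 -m crank '[0.6,3.34,-3.57,0,0, 0.6,3.34,-3.57,0,0, 0.6,3.34,-3.57,0,0, 0.6,3.34,-3.57,0,0, 0.6,3.34,-3.57,0,0]'
python3 -c "
from h import *
rem(.5022,.1064,.24,128)"
```

```text
clock: 0.82
tcp_pos: [0.318, -0.45, 0.3053]
eef_rot: [[0.909, 0.417, 0.0], [0.417, -0.909, 0.0], [0.0, -0.0, -1.0]]
ft_force: [1.2, -0.7, 0.0]
gripper_width: 0.0565
grip_force: 0.0
clock: 1.45
tcp_pos: [0.3951, -0.2179, 0.3054]
eef_rot: [[0.909, 0.417, 0.0], [0.417, -0.909, -0.0], [0.0, 0.0, -1.0]]
ft_force: [0.3, 0.2, -0.8]
gripper_width: 0.0566
grip_force: 0.0
clock: 2.08
tcp_pos: [0.4723, 0.0141, 0.3055]
eef_rot: [[0.909, 0.418, 0.0], [0.418, -0.909, -0.0], [0.0, 0.0, -1.0]]
ft_force: [1.1, -1.2, -0.6]
gripper_width: 0.0563
grip_force: 0.0
clk 2.08 tcp [0.4723, 0.0141, 0.3055] t 24.7 | tool cm [6.57, -7.14, 6.55] turn -103.31 | F [1.1, -1.2, -0.6] w 0.0563 g 0.0 q [-0.21, -0.26, 1.88, -0.0, 1.52, 0.93]
```

```bash
python3 -m crank '[0.6,3.29,-3.57,3,0, 0.6,3.28,-3.57,3,0, 0.6,0,0,0,-10.3, 0.6,0,0,0,-10.3, 0.6,0,0,0,-10.3]' >/dev/null
python3 -m crank '[0.6,0,0,0,-10.3, 0.6,0,0,0,-10.3, 0.6,0,0,0,-10.3, 0.6,0,0,0,-10.3, 0.6,0,0,0,-10.3]' >/dev/null
python3 -m crank '[0.6,0,0,0,-10.3, 0.6,0,0,0,-10.3, 0.6,0,0,0,0]'>/dev/null
python3 - <<'E'
from h import *
import cv2
rem(.5022,.1064,.152,128)
I=grab_frame("side")[:,:,::-1];J=grab_frame("top")[:,:,::-1]
a=cv2.resize(I[150:270,160:280],(400,400),interpolation=cv2.INTER_CUBIC);b=cv2.resize(J[110:230,150:270],(400,400),interpolation=cv2.INTER_CUBIC)
cv2.imwrite("pics/k1.png",np.hstack([b,a]))
E
```

```text
clk 3.7 tcp [0.5019, 0.1047, 0.2453] t 127.6 | tool cm [0.11, 0.13, 9.33] turn -0.44 | F [-0.5, 0.3, 0.1] w 0.0564 g 0.0 q [-0.02, -0.11, 1.86, 0.0, 1.39, -0.67]
```

View pics/k1.png

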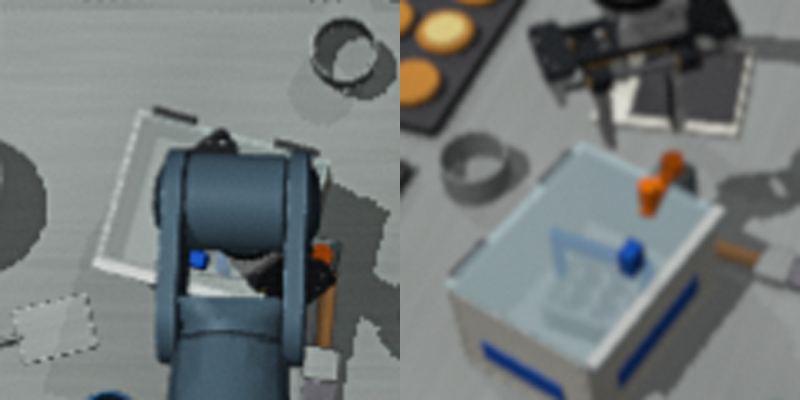

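Left (top view): the wrist hides the knob and only the pin shows at (322,253). Right (side view): the open fingertips at (612,145) and (675,130) straddle the latch knob at (652,195), so I go down.

```bash
python3 -m crank '[0.6,0.1,0.1,3,-0.4, 0.6,0,0,3,0, 0.6,0,0,3.3,0, 0.6,0,0,0,0]' 20 >/dev/null
python3 -m crank '[0,0,0,0,0, 0,0,0,0,0, 0,0,0,0,0, 0,0,0,0,0]' 20 >/dev/null
python3 - <<'E'
from h import *
rem(.5022,.1064,.152,128)
p=read_state()["tcp_pos"][:2];pin=np.array([.498,.0445]);v=p-pin
print(np.hypot(*v),np.degrees(np.arctan2(v[1],v[0])))
E
```

```text
clk 4.8 tcp [0.5025, 0.106, 0.153] t 128.1 | tool cm [0.05, -0.0, 0.1] turn 0.08 | F [-0.3, -2.7, 0.7] w 0.0198 g 2.3 q [-0.01, -0.02, 1.95, -0.0, 1.21, -0.68]
0.06167151121029092 85.80501255231772
```

```bash
python3 -m crank '[0,0.68,-0.9,0,-10.5, 0,0.68,-0.9,0,-10.5, 0,0.68,-0.9,0,-10.5, 0,0.68,-0.9,0,-10.5, 0,0,0,0,0]' 20 >/dev/null
python3 - <<'E'
from h import *
rem(.5022,.1064,.152,128)
p=read_state()["tcp_pos"][:2];pin=np.array([.498,.0445]);v=p-pin
print(np.hypot(*v),np.degrees(np.arctan2(v[1],v[0])))
E
```

```text
clk 5.42 tcp [0.4605, 0.0929, 0.153] t 169.9 | tool cm [-3.87, 2.06, 0.11] turn 41.93 | F [2.7, -1.0, -0.9] w 0.0194 g 20.0 q [-0.04, -0.14, 2.05, -0.0, 1.22, -1.44]
0.06120278727788981 127.81353689539354
```

```bash
python3 -m crank '[0,0.68,-0.9,0,-10.5, 0,0.68,-0.9,0,-10.5, 0,0.68,-0.9,0,-10.5, 0,0.68,-0.9,0,-10.5, 0,0,0,0,0]' 20 >/dev/null
python3 - <<'E'
from h import *
rem(.5022,.1064,.152,128)
p=read_state()["tcp_pos"][:2];pin=np.array([.498,.0445]);v=p-pin
print(np.hypot(*v),np.degrees(np.arctan2(v[1],v[0])))
E
python3 -m crank '[0.6,0,0,0,0, 0.6,0,0,0,0, 0.6,0,0,-3,0, 0.6,0,0,-4,0, 0.6,0,0,-4,0]' | head -2
python3 -c "
from h import *
rem(.4918,.1785,.2,165.3)"
```

```text
clk 6.05 tcp [0.4383, 0.0554, 0.153] t -148.2 | tool cm [-8.12, 0.97, 0.12] turn 83.77 | F [5.6, -1.2, -1.5] w 0.0197 g 20.0 q [-0.13, -0.21, 2.12, 0.0, 1.23, -2.26]
0.06071880289915905 169.6683874877523
clock: 6.68
tcp_pos: [0.4363, 0.056, 0.2632]
clk 6.67 tcp [0.4363, 0.056, 0.2632] t -148.0 | tool cm [-11.2, 7.43, 6.31] turn 46.72 | F [0.3, -0.6, -0.1] w 0.0563 g 0.0 q [-0.13, -0.32, 2.0, 0.0, 1.46, -2.26]
```

```bash
python3 -m crank '[0.6,0,0,0,9.3, 0.6,0,0,0,9.3, 0.6,0,0,0,9.3, 0.6,0,0,0,9.3, 0.6,0,0,0,9.5]' >/dev/null
python3 -c "
from h import *
rem(.4918,.1785,.20,165.3)"
```

```text
clk 7.3 tcp [0.4365, 0.056, 0.2621] t 165.0 | tool cm [-2.18, 13.26, 6.2] turn -0.29 | F [-0.5, -0.6, -1.3] w 0.0562 g 0.0 q [-0.13, -0.32, 2.0, 0.0, 1.46, -1.44]
```

```bash
python3 -m crank '[0.6,-0.5,4,0,0, 0.6,-0.7,4,0,0, 0.6,-0.6,3,0,0, 0.6,-0.4,2.3,4,-0.3, 0.6,0,0,2.2,0]' >/dev/null
python3 - <<'E'
from h import *
import cv2
rem(.4918,.1785,.1415,165.3)
I=grab_frame("side")[:,:,::-1];J=grab_frame("top")[:,:,::-1]
a=cv2.resize(I[150:270,160:280],(400,400),interpolation=cv2.INTER_CUBIC);b=cv2.resize(J[110:230,150:270],(400,400),interpolation=cv2.INTER_CUBIC)
cv2.imwrite("pics/k2.png",np.hstack([b,a]))
E
```

```text
clk 7.92 tcp [0.4907, 0.1802, 0.198] t 165.7 | tool cm [-0.17, -0.13, 5.65] turn 0.43 | F [-0.3, -0.9, 0.4] w 0.0563 g 0.0 q [0.13, -0.05, 1.89, 0.0, 1.31, -1.19]
```

View pics/k2.png

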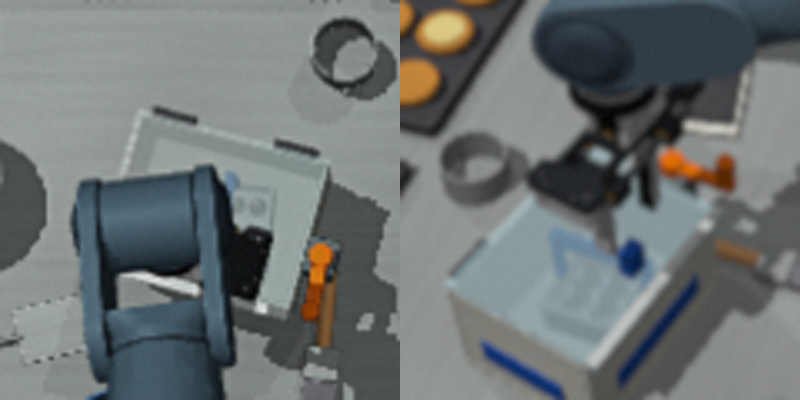

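The latch (320,255)–(315,315) now points to the front, beside the lid. The fingertips at (607,250) and (650,205) straddle the lid knob at (631,255), so I descend and pinch.

```bash
python3 -m crank '[0.6,-0.2,-0.1,3,0.4, 0.6,0,0,2.6,0, 0,0,0,0,0, 0,0,0,0,0, 0,0,0,0,0]' 35 >/dev/null
python3 -m crank '[0,0,0,0,0, 0,0,0,0,0]' 35 >/dev/null
python3 - <<'E'
from h import *
rem(.4918,.1785,.1415,165.3)
s=read_state();p=np.array(s["tcp_pos"])
u=np.array([np.cos(-.2563),np.sin(-.2563)]);H=np.array([.632,.1417])
g=p[2]+.019;xr=(p[:2]-H)@u;zr=g-.1255;r=np.hypot(xr,zr);a0=np.arctan2(zr,-xr)
print(xr,zr,r,a0)
# 15 rows of angle step to theta 1.72
th=np.linspace(0,1.72,16);X=-r*np.cos(a0+th);Z=r*np.sin(a0+th)
R=np.array(s["eef_rot"])
for dx,dz in zip(np.diff(X),np.diff(Z)): print(np.round(R.T@np.array([dx*u[0],dx*u[1],dz])*100,2).tolist())
E
```

```text
clk 8.9 tcp [0.4947, 0.1784, 0.1459] t 165.3 | tool cm [0.28, -0.06, 0.44] turn -0.03 | F [2.0, 4.3, 1.7] w 0.0239 g 35.0 q [0.13, 0.01, 1.93, 0.0, 1.2, -1.19]
-0.14213363507391819 0.03944660510769843 0.14750594860495778 0.2707184882256362
[-0.55, 0.01, -1.6]
[-0.73, 0.01, -1.53]
[-0.9, 0.01, -1.43]
[-1.06, 0.01, -1.32]
[-1.2, 0.0, -1.19]
[-1.33, 0.0, -1.05]
[-1.44, 0.0, -0.89]
[-1.53, 0.0, -0.72]
[-1.6, 0.0, -0.54]
[-1.65, 0.0, -0.35]
[-1.68, 0.0, -0.16]
[-1.69, 0.0, 0.04]
[-1.67, 0.0, 0.23]
[-1.64, -0.0, 0.42]
[-1.58, -0.0, 0.6]
```

```bash
python3 -m crank '[0,-0.55,0,-1.6,0, 0,-0.73,0,-1.53,0, 0,-0.9,0,-1.43,0, 0,-1.06,0,-1.32,0, 0,-1.2,0,-1.19,0]' 35
python3 -c "
from h import *
rem(.4918,.1785,.1415,165.3)"
```

```text
clock: 9.52
tcp_pos: [0.5341, 0.168, 0.2137]
eef_rot: [[-0.967, 0.254, -0.007], [0.254, 0.967, 0.004], [0.008, 0.002, -1.0]]
ft_force: [-2.8, 7.3, -5.5]
gripper_width: 0.0234
grip_force: 35.0
clk 9.53 tcp [0.5341, 0.168, 0.2137] t 165.3 | tool cm [4.3, -0.07, 7.25] turn 0.01 | F [-2.8, 7.3, -5.5] w 0.0234 g 35.0 q [0.1, 0.03, 1.78, 0.0, 1.34, -1.22]
```

```bash
python3 -m crank '[0,-1.33,0,-1.05,0, 0,-1.44,0,-0.89,0, 0,-1.53,0,-0.72,0, 0,-1.6,0,-0.54,0, 0,-1.65,0,-0.35,0]' 35 | grep force
python3 - <<'E'
from h import *
rem(.632,.1417,.1255,165.3)
s=read_state();p=np.array(s["tcp_pos"])
u=np.array([np.cos(-.2563),np.sin(-.2563)]);H=np.array([.632,.1417])
xr=(p[:2]-H)@u;zr=p[2]+.019-.1255
print(xr,zr,np.hypot(xr,zr),np.arctan2(zr,-xr)-.2707)
E
```

```text
ft_force: [-5.8, 5.4, 3.9]
grip_force: 35.0
clk 10.15 tcp [0.6086, 0.1485, 0.2519] t 165.3 | tool cm [-2.48, -0.09, 12.63] turn 0.03 | F [-5.8, 5.4, 3.9] w 0.0232 g 35.0 q [0.06, 0.16, 1.57, 0.0, 1.41, -1.26]
-0.024331818864129193 0.14543178549315322 0.14745318457382778 1.1343242648633727
```

```bash
python3 -m crank '[0,-1.68,0,-0.16,0, 0,-1.69,0,0.04,0, 0,-1.67,0,0.23,0, 0,-1.64,0,0.42,0, 0,-1.58,0,0.6,0]' 35 | grep force
python3 - <<'E'
from h import *
rem(.632,.1417,.1255,165.3)
s=read_state();p=np.array(s["tcp_pos"])
u=np.array([np.cos(-.2563),np.sin(-.2563)]);H=np.array([.632,.1417])
xr=(p[:2]-H)@u;zr=p[2]+.019-.1255
print(xr,zr,np.hypot(xr,zr),np.arctan2(zr,-xr)-.2707)
E
```

```text
ft_force: [0.5, 3.1, 11.8]
grip_force: 39.1
clk 10.78 tcp [0.6916, 0.1268, 0.2441] t 165.3 | tool cm [6.21, -0.11, 11.82] turn 0.0 | F [0.5, 3.1, 11.8] w 0.0194 g 39.1 q [0.02, 0.34, 1.38, 0.0, 1.42, -1.29]
0.0614234464810835 0.1376061816453038 0.15069273706657157 1.7199285064051735
```

Run:
```python
from h import *
import cv2
I=grab_frame("side")[:,:,::-1];J=grab_frame("top")[:,:,::-1]
a=cv2.resize(I[130:250,150:270],(400,400),interpolation=cv2.INTER_CUBIC);b=cv2.resize(J[110:230,150:270],(400,400),interpolation=cv2.INTER_CUBIC)
cv2.imwrite("pics/k3.png",np.hstack([b,a]))
```

```text
(no output)
```

View pics/k3.png

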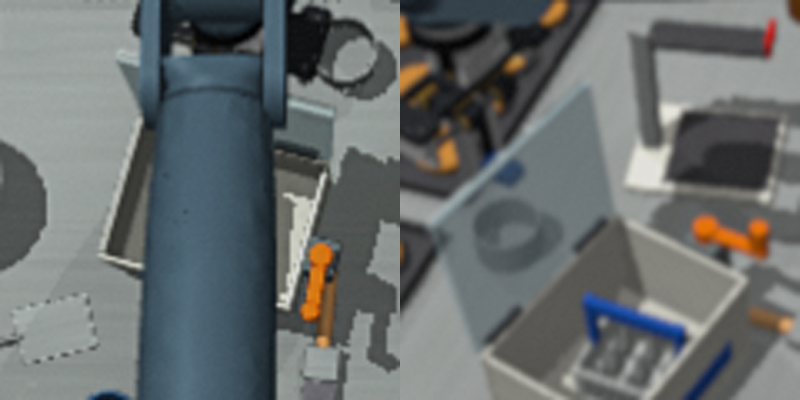

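The lid stands up in the side view, with its top corners at (588,83) and (430,220). The basket with its blue handle (585,300)–(685,340) is uncovered. I measure the lid angle from the corners.

Run:
```python
from h import *
q=[.5498,.1633,-.2563]
for th in (1.3,1.4,1.5,1.6,1.7,1.8):
    P=[W(q,[.085-.182*np.cos(th),y,.1255+.182*np.sin(th)]) for y in(-.11,.11)]
    print(th,[np.round((proj("side",p)-[150,130])/.3+[400,0]).tolist() for p in P],[np.round((proj("top",p)-[150,110])/.3).tolist() for p in P])
```

```text
1.3 [[638.0, 108.0], [486.0, 257.0]] [[316.0, 179.0], [99.0, 121.0]]
1.4 [[623.0, 98.0], [469.0, 246.0]] [[321.0, 161.0], [104.0, 103.0]]
1.5 [[608.0, 89.0], [453.0, 236.0]] [[326.0, 142.0], [108.0, 85.0]]
1.6 [[593.0, 82.0], [437.0, 227.0]] [[330.0, 125.0], [114.0, 67.0]]
1.7 [[578.0, 77.0], [421.0, 220.0]] [[335.0, 107.0], [119.0, 50.0]]
1.8 [[564.0, 73.0], [407.0, 214.0]] [[340.0, 91.0], [125.0, 34.0]]
```

```bash
python3 -m crank '[0.6,0,0,0,0, 0.6,0,0,0,0, 0.6,-0.3,0,-3,0, 0.6,0,0,-5,0, 0.6,0,0,-5,0]' | grep force
python3 - <<'E'
from h import *
rem(.5376,.1512,.36,176.85)
for th in [.5376,.1512,-.0549],: 
    print([np.round((proj("side",W(th,p))-[150,130])/.3+[400,0]).tolist() for p in([.055,0,.118],[-.055,0,.118],[.055,0,.098],[-.055,0,.098])])
E
```

```text
ft_force: [0.2, 0.6, 0.9]
grip_force: 0.0
clk 11.5 tcp [0.6912, 0.125, 0.3693] t 165.3 | tool cm [15.52, -1.37, 0.99] turn -11.57 | F [0.2, 0.6, 0.9] w 0.0559 g 0.0 q [0.02, 0.3, 1.2, -0.0, 1.65, -1.3]
[[583.0, 297.0], [683.0, 328.0], [585.0, 310.0], [684.0, 340.0]]
```

```bash
python3 -m crank '[0.6,3.9,-0.3,0,0, 0.6,3.9,-0.3,0,0, 0.6,3.9,-0.4,0,0, 0.6,3.8,-0.4,0,-5.8, 0.6,0,0,5,-5.8]' | grep force
python3 -m crank '[0.6,0,0,6,0, 0.6,0,0,3,0, 0.6,0,0,0,0]' | grep force
python3 - <<'E'
from h import *
import cv2
rem(.5376,.1512,.106,176.85)
I=grab_frame("side")[:,:,::-1]
cv2.imwrite("pics/k4.png",cv2.resize(I[150:270,160:280],(600,600),interpolation=cv2.INTER_CUBIC))
E
```

```text
ft_force: [0.9, -0.2, -0.3]
grip_force: 0.0
ft_force: [0.6, -0.6, 0.2]
grip_force: 0.0
clk 12.5 tcp [0.5362, 0.1507, 0.2258] t 176.9 | tool cm [-0.23, 0.07, 11.98] turn 0.03 | F [0.6, -0.6, 0.2] w 0.0567 g 0.0 q [0.07, 0.02, 1.77, -0.0, 1.36, -1.45]
```

View pics/k4.png

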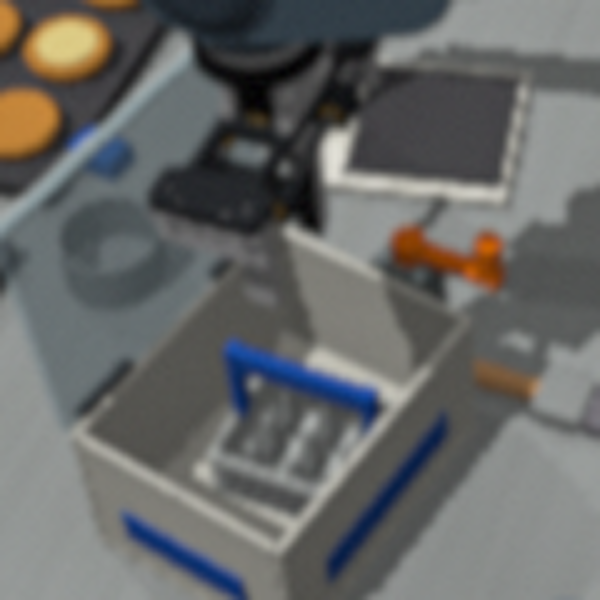

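Side view: the lid stands open on the left. The blue strip (230,350)–(375,400) lies below the gripper, with the fingers coming down on either side of it at (262,285) and (315,200). I descend.

```bash
python3 -m crank '[0.6,-0.2,0.1,4,0, 0.6,0,0,4,0, 0.6,0,0,2,0, 0.6,0,0,1.7,0, 0.6,0,0,0.2,0]' | grep force
python3 -m crank '[0.6,0,0,0,0]' | grep force
python3 -c "
from h import *
rem(.5376,.1512,.106,176.85)"
```

```text
ft_force: [-0.3, 0.1, 0.1]
grip_force: 0.0
ft_force: [-0.4, 0.3, 0.3]
grip_force: 0.0
clk 13.3 tcp [0.5418, 0.1519, 0.1115] t 176.9 | tool cm [0.41, -0.09, 0.55] turn 0.04 | F [-0.4, 0.3, 0.3] w 0.0564 g 0.0 q [0.07, 0.15, 1.85, -0.0, 1.14, -1.44]
```

```bash
python3 -m crank '[0.6,0.4,0,0.5,0, 0.6,0,0,0,0]' 40 | grep tcp
python3 -m crank '[0,0,0,0,0, 0,0,0,0,0, 0,0,0,0,0, 0,0,0,0,0, 0,0,0,0,0]' 40 | grep force
python3 -c "
from h import *
rem(.5376,.1512,.106,176.85)"
```

```text
tcp_pos: [0.5366, 0.1521, 0.1054]
ft_force: [0.4, -0.9, -1.7]
grip_force: 19.5
clk 14.18 tcp [0.5369, 0.1519, 0.1054] t 176.9 | tool cm [-0.07, -0.07, -0.06] turn 0.04 | F [0.4, -0.9, -1.7] w 0.01 g 19.5 q [0.07, 0.15, 1.87, -0.0, 1.13, -1.44]
```

```bash
python3 -m crank '[0,0,0,0,0, 0,0,0,-0.7,0, 0,0,0,-1.5,0, 0,0,0,-2.3,0, 0,0,0,-2.5,0]' 40 | grep -E "force|width"
python3 -m crank '[0,0,0,-3,0, 0,0,0,-3,0, 0,0,0,-3,0, 0,0,0,-3,0, 0,0,0,-2.5,0]' 40 | grep -E "force|width"
python3 -m crank '[0,0,0,-1.2,0, 0,0,0,0,0]' 40 | grep -E "force|width"
python3 -c "
from h import *
rem(.4416,-.2119,.33,99.04)"
```

```text
ft_force: [0.1, -0.1, -3.0]
gripper_width: 0.0094
grip_force: 40.0
ft_force: [0.1, -0.4, -4.2]
gripper_width: 0.0098
grip_force: 40.0
ft_force: [0.1, 0.8, -3.6]
gripper_width: 0.0094
grip_force: 40.0
clk 15.68 tcp [0.5371, 0.1521, 0.3332] t 176.9 | tool cm [7.56, -36.86, 0.3] turn 77.85 | F [0.1, 0.8, -3.6] w 0.0094 g 40.0 q [0.07, -0.05, 1.64, 0.0, 1.55, -1.44]
```

```bash
python3 -m crank '[0,0.2,-1,0,0, 0,0.4,-2,0,0, 0,0.6,-3,0,0, 0,0.6,-3,0,0, 0,0.6,-3,0,0]' 40 | grep width
python3 -m crank '[0,0.6,-3,0,0, 0,0.6,-3,0,0, 0,0.6,-3,0,0, 0,0.6,-3,0,0, 0,0.6,-3,0,0]' 40 | grep width
python3 -m crank '[0,0.6,-3,0,0, 0,0.6,-3,0,0, 0,0.5,-2.4,0,0, 0,0.4,-1.4,0,0, 0,0,0,0,4]' 40 | grep width
python3 -m crank '[0,0,0,0,8, 0,0,0,0,9.5, 0,0,0,0,9.5, 0,0,0,0,9.5, 0,0,0,0,9.5]' 40 | grep width
python3 -m crank '[0,0,0,0,9.5, 0,0,0,0,9, 0,0,0,0,6, 0,0,0,0,3.3, 0,0,0,0,0]' 40 | grep width
python3 -c "
from h import *
rem(.4416,-.2119,.228,99.04)"
```

```text
gripper_width: 0.0094
gripper_width: 0.0093
gripper_width: 0.0092
gripper_width: 0.0097
gripper_width: 0.0094
clk 18.8 tcp [0.4415, -0.2113, 0.332] t 99.1 | tool cm [-0.06, 0.0, 10.4] turn 0.08 | F [0.3, 0.1, -3.7] w 0.0094 g 40.0 q [-0.68, -0.22, 1.8, 0.0, 1.56, -0.84]
```

```bash
python3 -m crank '[0,0,0,1.5,0, 0,0,0,2.5,0, 0,0,0,3,0, 0,0,0,2.4,0, 0,0,0,1,0]' 40 | grep width
python3 -m crank '[0,0,0,0,0, 0,0,0,0,0, 0,0,0,0,0]' 40 | grep width
python3 - <<'E'
from h import *
import cv2
rem(.5601,-.193,.228,99.04)
I=grab_frame("side")[:,:,::-1];J=grab_frame("top")[:,:,::-1]
a=cv2.resize(I[100:200,210:310],(400,400),interpolation=cv2.INTER_CUBIC);b=cv2.resize(J[125:245,255:375],(400,400),interpolation=cv2.INTER_CUBIC)
cv2.imwrite("pics/k5.png",np.hstack([b,a]))
E
```

```text
gripper_width: 0.0097
gripper_width: 0.0096
clk 19.8 tcp [0.4425, -0.2118, 0.2295] t 99.1 | tool cm [-0.01, 11.91, 0.16] turn 0.05 | F [-0.3, -0.6, -3.8] w 0.0096 g 40.0 q [-0.68, -0.16, 1.93, -0.0, 1.37, -0.84]
```

View pics/k5.png

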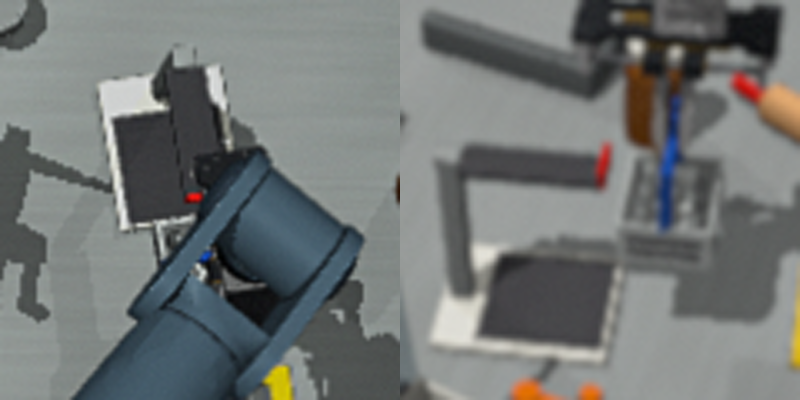

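The basket hangs upright in the grip, with its handle edge-on at (670,95)–(665,230) in the side view. The hook's red end at (605,165) is level with the window, so I slide it along the arm.

```bash
python3 -m crank '[0,0,0.7,0,0, 0,0,1.3,0,0, 0,0,1.5,0,0, 0,0,1.5,0,0, 0,0,1.5,0,0]' 40 | grep -E "ft_|width"
python3 -m crank '[0,0,1.5,0,0, 0,0,1.5,0,0, 0,0,1.2,0,0, 0,0,0.8,0,0, 0,0,0.4,0,0]' 40 | grep -E "ft_|width"
python3 -m crank '[0,0,0,0,0, 0,0,0,0,0, 0,0,0,0,0]' 40 | grep -E "ft_|width"
python3 - <<'E'
from h import *
import cv2
rem(.5601,-.193,.2025,99.04)
I=grab_frame("side")[:,:,::-1];J=grab_frame("top")[:,:,::-1]
a=cv2.resize(I[100:200,190:290],(400,400),interpolation=cv2.INTER_CUBIC);b=cv2.resize(J[125:245,255:375],(400,400),interpolation=cv2.INTER_CUBIC)
cv2.imwrite("pics/k6.png",np.hstack([b,a]))
E
```

```text
ft_force: [-0.4, -0.9, -3.0]
gripper_width: 0.0092
ft_force: [-0.6, -0.2, -2.6]
gripper_width: 0.0097
ft_force: [-0.3, 0.2, -3.3]
gripper_width: 0.0094
clk 21.52 tcp [0.5593, -0.1927, 0.2284] t 99.1 | tool cm [-0.05, 0.08, 2.59] turn 0.03 | F [-0.3, 0.2, -3.3] w 0.0094 g 40.0 q [-0.52, 0.09, 1.69, -0.0, 1.36, -0.68]
```

View pics/k6.png

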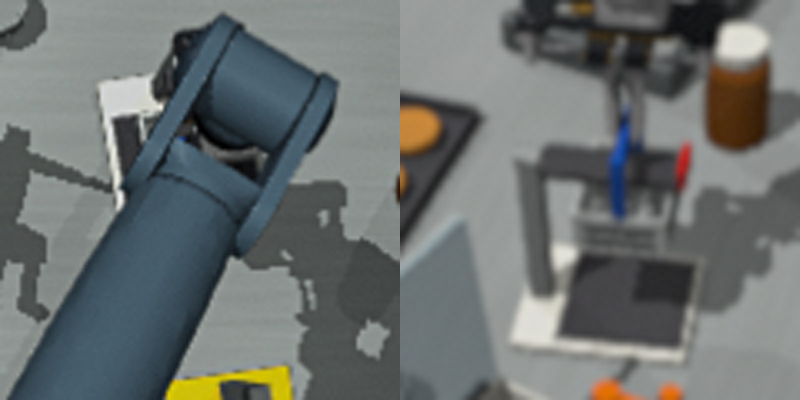

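The hook arm passes through the window, with its red end at (683,167) and the strip at (622,140) over the arm. I lower slowly.

```bash
python3 -m crank '[0,0,0,0.8,0, 0,0,0,0.8,0, 0,0,0,0.5,0, 0,0,0,0.2,0, 0,0,0,0,0]' 40 | grep -E "ft_|tcp"
python3 -m crank '[0,0,0,0.2,0, 0,0,0,0,0]' 40 | grep -E "ft_|tcp"
```

```text
tcp_pos: [0.5595, -0.1925, 0.2052]
ft_force: [0.0, 0.2, -3.8]
tcp_pos: [0.5595, -0.1926, 0.2034]
ft_force: [0.7, -0.1, -4.1]
```

```bash
python3 -m crank '[0,0,0,0.2,0, 0,0,0,0,0]' 40 | grep -E "ft_|tcp"
python3 -m crank '[0,0,0,0.1,0, 0,0,0,0,0]' 40 | grep -E "ft_|tcp"
```

```text
tcp_pos: [0.5597, -0.1927, 0.2022]
ft_force: [-1.7, 0.8, 1.2]
tcp_pos: [0.5598, -0.1927, 0.2022]
ft_force: [-3.5, 1.9, 6.0]
```

```bash
python3 -m crank '[0,0,0,-0.1,0, 0,0,0,0,0]' 10 | grep -E "ft_|tcp"
python3 -m crank '[0.15,0,0,0,0, 0.2,0,0,0,0, 0.3,0,0,0,0, 0.35,0,0,0,0, 0.35,0,0,-0.5,0]' 5 | grep -E "ft_|tcp|width"
python3 -m crank '[0.35,0,0,-1,0, 0.35,0,0,-2,0, 0.35,0,0,-3,0, 0.35,0,0,-5,0, 0.35,0,0,-5,0]' | grep -E "ft_|tcp|width"
python3 -m crank '[0.35,0,-3,0,0, 0.35,0,-5,0,0, 0.35,0,-5,0,0, 0.35,0,-5,0,0, 0.35,0,0,0,0]' | grep -E "ft_|tcp|width"
python3 -m crank '[0.35,0,0,0,0, 0.35,0,0,0,0, 0.35,0,0,0,0, 0.35,0,0,0,0, 0.35,0,0,0,0]' | grep -E "ft_|tcp|width"
python3 - <<'E'
from h import *
import cv2
rem(.5601,-.193,.2025,99.04)
I=grab_frame("side")[:,:,::-1];J=grab_frame("top")[:,:,::-1]
a=cv2.resize(I[100:260,150:310],(400,400),interpolation=cv2.INTER_CUBIC);b=cv2.resize(J[100:260,175:335],(400,400),interpolation=cv2.INTER_CUBIC)
cv2.imwrite("pics/k7.png",np.hstack([b,a]))
E
```

```text
tcp_pos: [0.5599, -0.1928, 0.2021]
ft_force: [-1.1, 1.2, 5.0]
tcp_pos: [0.5592, -0.1924, 0.206]
ft_force: [-0.5, -0.4, -0.2]
gripper_width: 0.0331
tcp_pos: [0.5594, -0.1925, 0.3695]
ft_force: [-0.2, 0.6, -0.0]
gripper_width: 0.0328
tcp_pos: [0.3802, -0.2214, 0.3685]
ft_force: [0.3, 0.4, -0.6]
gripper_width: 0.033
tcp_pos: [0.3819, -0.2209, 0.3662]
ft_force: [0.4, -0.8, 0.7]
gripper_width: 0.0329
clk 25.75 tcp [0.3819, -0.2209, 0.3662] t 99.1 | tool cm [-0.07, 18.04, 16.37] turn 0.06 | F [0.4, -0.8, 0.7] w 0.0329 g 0.0 q [-0.78, -0.35, 1.85, 0.0, 1.65, -0.94]
```

View pics/k7.png

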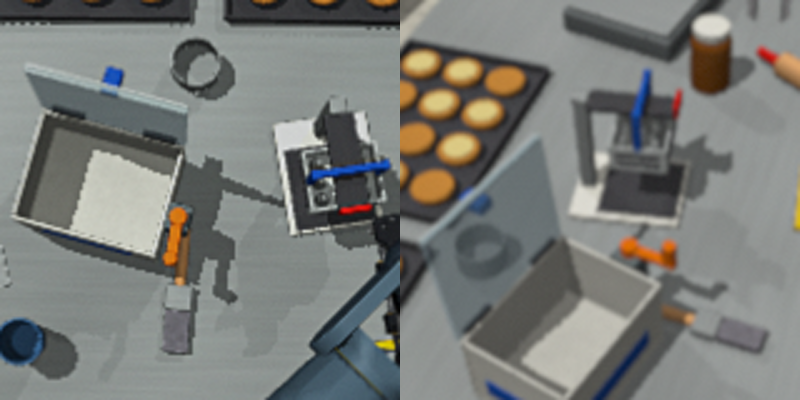

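The basket hangs upright, with the strip (310,176)–(390,165) centred on the arm. The lid is open, the latch is out, and the bystanders are undisturbed. I check that it is at rest, then hand in.

Run:
```python
from h import *
import subprocess
a=grab_frame("side").astype(float)
for _ in range(4): b=grab_frame("side").astype(float)
print(np.abs(a-b)[100:200,210:300].mean(),np.abs(a-b)[0:60,0:100].mean())
print(finish_job())
```

```text
0.7982962962962963 0.7665
the job is handed in; nothing more can be done
None
```

The job is handed in: the latch is swung clear, the lid stands open, and the basket hangs upright and still on the drying stand's hook with the gripper well away; the verdict was not shown to me.

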